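Switch the vial sorter to its empty lane and let the next batch run

TASK

The left lane of the vial sorter is full: with the fingertips, press down the raised orange pad of the seesaw gate so that the gate rocks right over its pivot and slopes down to the empty right lane. Then press the blue release key down and keep it down until all four waiting green-capped vials have rolled into the right lane, and let the key spring back up. Pick nothing up, do not touch any vial, and leave the full lane and the things around the sorter as they are.

Things in the scene. Friction and masses are not known exactly. Their poses are not given: they have to be found in the camera images.
- sorter: Gravity vial sorter, fixed, base 94x372 mm, turned up to 0.28 rad. Origin: centre of its underside; x to the rear, y to the left along it, z up. Vials roll in a channel x=-26..+26 mm (front guard to x=-30) down the feed ramp from upper left, drop on to the seesaw gate in the middle, and roll off it to the left or right lane. Highest parts: back panel 155 mm (x=+26..+31), feed ramp lip.
- gate (a joint): Angle of the seesaw gate about its pivot (along the sorter's x, at y=0, 55 mm above the bench). -0.35 = sloping down to the left, on its stop (start); +0.35 = sloping down to the right, on its stop. A brass weight above the pivot makes it fall on to either stop once well past the middle; about 1 N on a pad moves it.
- pad_right (a point): Centre of the top of the gate's right orange thumb pad (30 mm in sorter x, 36 mm in y), in front of the sorter at x=-48 mm, rigid with the gate: 75 mm right of the pivot, 38 mm above it when level. From gate -0.35 to +0.35 it goes from 116 mm above the bench at y=-57 mm to 65 mm at y=-83 mm: 51 mm down, 26 mm outward.
- pad_left (a point): Centre of the upper face of the gate's left orange thumb pad, the mirror image: down at the start, up when the gate slopes to the right.
- key (a joint): Travel of the blue release key, straight down: 0 = up (stop blade 13 mm above the ramp holds the vials), 0.018 m = fully down on its stop (blade 5 mm below the ramp). A spring returns it: 2 N to start, 4 N fully down. Hold it down at least 15 mm to let the vials pass; all four are in a lane within about 3 s of holding it fully down.
- key_top (a point): Centre of the upper face of the blue release key pad (30 mm in the sorter's x, 28 mm in y), in front of the sorter at x=-46 mm, y=+30 mm, 148 mm above the bench when up. It stands higher than the right pad and 87 to 113 mm to the left of it: keep a wide gripper body off it while pressing that pad.
- lane_right (a point): Floor of the right lane at its middle (y=-125 mm, 20 mm above the bench). The lane runs from y=-62 to an end stop at y=-179 mm, slopes down outward at 0.17 rad and holds five vials. The waiting vials must end in it.
- lane_left (a point): Floor of the left lane at its middle (y=+125 mm, 20 mm above the bench), the mirror image; full with five white-capped vials.
- vial_1: Amber glass vial with green screw cap, 19 mm diameter, 50 mm long, about 18 g, slippery, lying along the sorter's x (cap to the front); origin at its centre. First of four in a row on the feed ramp, next to the stop.
- vial_2: Second waiting green-capped vial, alike.
- vial_3: Third waiting green-capped vial, alike.
- vial_4: Fourth waiting green-capped vial, alike, highest on the ramp.
- full_1: Vial with white screw cap, same size, outermost of the five that fill the left lane; origin at its centre.
- full_2: White-capped vial in the left lane.
- full_3: White-capped vial in the left lane.
- full_4: White-capped vial in the left lane.
- full_5: White-capped vial in the left lane, the one next to the gate.
- tally_counter: Round grey hand counter, 50x61x17 mm, loose on the bench in front of the sorter; origin at the centre of its underside.
- pen_1: Red and white marker pen, 135 mm long, 17 mm thick, loose on the bench in front of the sorter; origin on its underside.
- slide_case_a: Clear and blue slide case, 39x83x24 mm, loose on the bench; origin at the centre of its underside.
- beaker: Glass beaker, 51 mm wide, 70 mm high, loose on the bench left of the sorter; origin at the centre of its underside.
- ramp_end (a point): Lower end of the feed ramp (y=+12 mm, 105 mm above the bench), where vials drop on to the gate. The ramp rises to the left at 0.2 rad up to y=+135 mm. Its clear front lip stands 18 mm above the ramp floor (148 mm above the bench at the left end); a grey backstop faces it at y=-12 mm, its top 125 mm above the bench.
- microscope: Microscope, fixed, standing always at the same place to the right of the sorter and nearer the robot: 235 mm deep (x 0.25 to 0.48 m), 205 mm wide (y -0.27 to -0.07 m), 458 mm high; pass above it or round it. Origin at the middle of its foot.

How it is judged:
By the outcome, as a careful person would: the job done as asked, in the order asked, and still so for the second after the job is handed in, with the robot touching nothing.
It also fails if it takes over 42 s, if anything falls off the work surface, if the arm or the gripper's body presses on something with over 40 N, if the wrist force passes 120 N, or if a joint passes its speed limit or range.

ROBOT

A 6-joint arm with a two-finger parallel gripper is mounted at the origin on a cart in front of the work surface, level with it; the furniture and walls round the work are solid. World frame = base frame: x ahead of the robot, y to its left, z up, the work surface at z = 0. Lengths are in mm, angles in rad, forces in N, time in s.
With the tool pointing down it reaches from about 350 to 775 mm from the base axis. Payload 7.3 kg.
Tool frame: the origin (TCP) lies at the very end of the fingers, on their centre line; the grasp point (between the pads) lies 19 mm behind it; z points along the fingers, y is the line along which they close (so a half turn about z gives the same grasp; the last joint's range is limited). The gripper opens to 92 mm and grips with 3 to 60 N. Pads are 19 mm wide; open, the fingers measure 130 mm over their backs; the gripper's body (75 mm by 190 mm) begins 47 mm behind the grasp point.
Start: joints at [1.113, 0.342, 1.524, -0, 1.275, -0.146], TCP at [161.041, 499.711, 226.741] pointing down, gripper open.
Joint ranges: [-2.53, 2.53], [-0.77, 2.02], [0.04, 2.7], [-1, 4.14], [0.28, 2.66], [-3.11, 3.11]. Speed limits (rad/s): [2.57, 2.57, 3.14, 3.14, 3.14, 3.14].

INTERFACE

Orientations are given as [roll, pitch, yaw] about the fixed x, y, z axes, in that order (R = Rz(yaw) Ry(pitch) Rx(roll)).
In Python, from plant import get_obs, vision, workorder gives the robot as it stands.
- The arm moves only by the shell command python3 -m pendant 'ROWS' [OPENING]. ROWS is a JSON object of lists of equal length, an entry for each row: "dp": the shift along the tool's x, y, z in m, a list of three; "rotation": the turn, a rotation vector about the tool's x, y, z in rad, a list of three. A call has 1 to 8 rows; each row is the pose to reach, as a shift and turn from the pose commanded when the call began, along the tool's axes at that moment; what a row does not reach only later rows make up. A row lasts 1/8 s, in which the tool goes at most 62.5 mm and 10.7 degrees, less where a joint would pass 70% of its speed; a pose out of reach is approached as far as the arm can. A call with a gripper value outside its range is refused whole. OPENING is the finger opening in m, from 0 to 0.0918, set as the call begins (- or left out, the last holds). The fingers move at their own pace and stop on an object; the grip force is fixed at half the most. Time passes only in rows, so rows that repeat a pose let the fingers close. It gives the time, the measured TCP pose, the force, the opening and the grip force at its end, in the units of the state.
- get_obs(): the state, without advancing time (a new reading comes with each control period).
- vision.capture(name): name is "scene" or "top"; returns a dict with "pixels" (384x512x3 uint8, red, green, blue), "vfov" (degrees; the focal length in pixels is half the picture's height over the tangent of half this angle, whatever the lens; pixels are square), "cx", "cy" (the principal point, pixels), "dist" ([k1, k2, p1, p2, k3] as OpenCV has them; the pictures are not rectified), "pose" (4x4, takes a point from camera to world coordinates). Camera axes: x right, y up, looking along -z (the intrinsics and any distortion apply to the point x, -y, -z); pixel columns grow to the right and rows downward; lengths in mm; the calibration is good to about 2 mm. A picture is of the moment at which its call begins. There is no depth.
- workorder.close_job(): hands the job in; it is judged then, once.
The state is a dict: "time": time; "joint_positions": joint angles; "dq": joint speeds; "tau": joint torques, N m; "tool_pos": TCP position; "tcp_rot": TCP orientation; "contact_force": force on the tool from outside, world axes, zero at the start; "moment": the same for the moment, N m; "grip_width": finger opening in mm; "finger_force": force on a finger pad.
Only numpy, scipy, OpenCV 4.12 (cv2) and the standard library are available. Lean on these libraries where they do the work, as an engineer would, in place of code of your own. Each camera call takes 0.05 s, during which the arm holds its last target. There are 200 camera calls.

## Working session

There is one attempt and no reset: what is moved stays moved. The work goes in short steps, Python scripts to look and compute and a shell command to move; the robot and the scene stay as the last step left them, time stands still between calls to the robot, and variables do not carry over. Pictures are saved under pics/ and viewed, at most 10 in all, crops included, and the job is handed in when it is done.

```bash
mkdir -p pics; ls; python3 - <<'E'
from plant import get_obs, vision
import cv2,pickle
d={}
for n in("scene","top"):
    c=vision.capture(n); d[n]=c
    cv2.imwrite(f"pics/{n}0.png",c["pixels"][:,:,::-1])
    print(n,c["vfov"],c["cx"],c["cy"],c["dist"],c["pose"].round(3).tolist())
pickle.dump(d,open("c0.pkl","wb"))
print(get_obs())
E
```

```text
pics
scene 47.67987270051311 252.9016070402909 188.36535153114966 [-0.12015276  0.          0.          0.          0.        ] [[-0.871, 0.336, -0.359, -17.493], [-0.492, -0.582, 0.648, 1071.518], [0.009, 0.741, 0.671, 1036.751], [0.0, 0.0, 0.0, 1.0]]
top 53.061885505948744 252.61580712284083 194.05030842915951 [-0.1170538  0.         0.         0.         0.       ] [[0.074, 0.975, -0.208, 313.364], [-0.997, 0.073, -0.012, 184.028], [0.003, 0.208, 0.978, 1064.287], [0.0, 0.0, 0.0, 1.0]]
{'time': 0.1, 'joint_positions': array([ 1.11296903e+00,  3.42648147e-01,  1.52487496e+00, -3.05658777e-05,
        1.27540890e+00, -1.46020303e-01]), 'dq': array([-0.00059977, -0.00300908, -0.00135667, -0.00042555,  0.00230358,
        0.00016254]), 'tau': array([ 3.26020388e-03, -4.32003665e+01, -2.44696087e+01,  7.21984240e-02,
        5.25356876e-02, -6.88170212e-05]), 'tool_pos': array([160.90238462, 499.3720398 , 226.13324679]), 'tcp_rot': array([-3.14026330e+00, -1.65959334e-04,  2.82979447e+00]), 'contact_force': array([-0.0666695 ,  0.04940265,  0.3925599 ]), 'moment': array([-0.00685461,  0.01222692, -0.00157696]), 'finger_force': 0.0, 'grip_width': 91.61634403562638}
```

View pics/scene0.png

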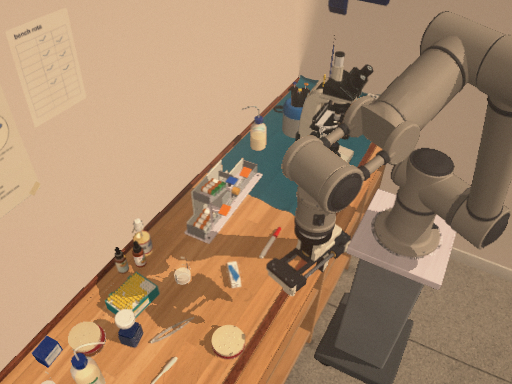

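View pics/top0.png

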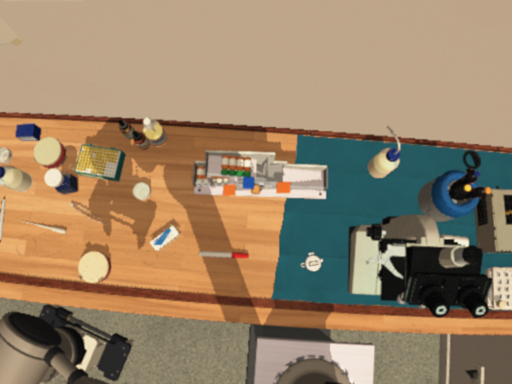

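The top view shows the sorter at about (195–327, 152–198), with the blue key at (248,183), the right pad at (284,187) and the left pad at (229,190). In the scene view the key is near (232,181) and the pads are at (246,172) and (224,209).

```bash
cat > h.py <<'E'
import numpy as np, cv2
def K(c):
    f=c["pixels"].shape[0]/2/np.tan(np.radians(c["vfov"]/2)); return np.array([[f,0,c["cx"]],[0,f,c["cy"]],[0,0,1]])
def ray(c,uv):
    p=cv2.undistortPoints(np.array([[uv]],float),K(c),np.array(c["dist"]))[0,0]
    T=np.array(c["pose"]); return T[:3,3],T[:3,:3]@np.array([p[0],-p[1],-1])
def plane(c,uv,z):
    o,d=ray(c,uv); return o+d*(z-o[2])/d[2]
def tri(ca,a,cb,b):
    o1,d1=ray(ca,a);o2,d2=ray(cb,b)
    t=np.linalg.lstsq(np.c_[d1,-d2],o2-o1,rcond=None)[0]
    p,q=o1+d1*t[0],o2+d2*t[1]; return (p+q)/2,np.linalg.norm(p-q)
def blobs(c,lo,hi,box,amin=8):
    h=cv2.cvtColor(c["pixels"],cv2.COLOR_RGB2HSV); m=cv2.inRange(h,lo,hi)
    z=np.zeros_like(m); u0,v0,u1,v1=box; z[v0:v1,u0:u1]=m[v0:v1,u0:u1]
    n,_,s,ce=cv2.connectedComponentsWithStats(z)
    return [(s[i].tolist(),ce[i].round(1)) for i in range(1,n) if s[i,4]>=amin]
E
python3 - <<'E'
import pickle
from h import *
d=pickle.load(open("c0.pkl","rb"))
B={"top":(190,145,332,205),"scene":(180,150,270,245)}
for n in B:
    for nm,lo,hi in(("blue",(105,120,60),(128,255,255)),("orange",(5,190,190),(16,255,255)),("green",(40,80,40),(90,255,255))):
        print(n,nm,blobs(d[n],lo,hi,B[n]))
a=cv2.resize(d["top"]["pixels"][140:210,185:335],None,fx=5,fy=5,interpolation=cv2.INTER_CUBIC)
b=cv2.resize(d["scene"]["pixels"][155:245,180:270],None,fx=4,fy=4,interpolation=cv2.INTER_CUBIC)[:240]
cv2.imwrite("pics/crop0.png",np.vstack([a,np.pad(b,((0,0),(0,750-b.shape[1]),(0,0)))])[:,:,::-1])
E
```

```text
top blue [([243, 177, 11, 11, 113], array([247.9, 182.1]))]
top orange [([277, 183, 13, 9, 104], array([282.9, 186.9])), ([224, 186, 11, 9, 94], array([228.7, 189.9]))]
top green [([221, 170, 29, 6, 124], array([235.5, 172.6]))]
scene blue [([227, 177, 10, 7, 46], array([231.5, 180. ]))]
scene orange [([241, 167, 10, 10, 62], array([245.1, 171.5])), ([219, 205, 11, 10, 72], array([224.3, 209.3]))]
scene green [([257, 150, 13, 33, 179], array([264.7, 164.9])), ([211, 182, 15, 13, 57], array([217.9, 187.5]))]
```

View pics/crop0.png

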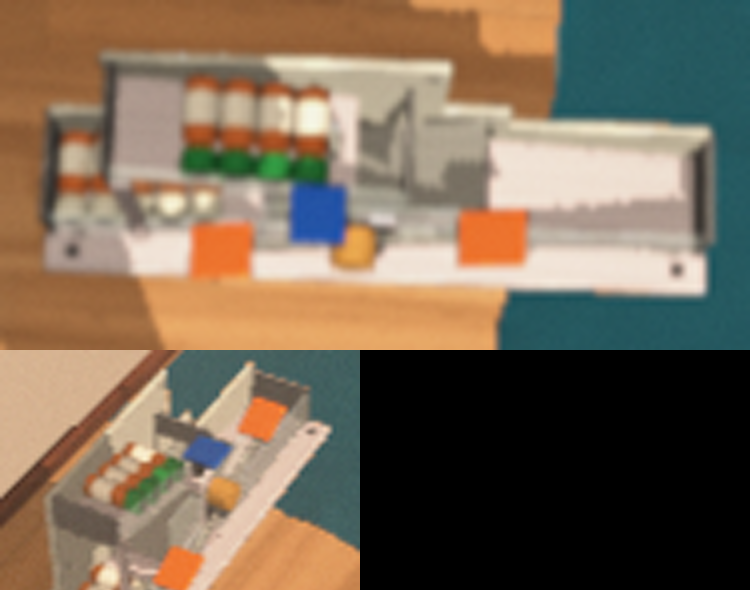

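The crop shows the four green caps left of the key, the empty right lane, the brass weight at (355,245) and both pads, with no occlusions.

```bash
python3 - <<'E'
import pickle
from h import *
d=pickle.load(open("c0.pkl","rb")); t,s=d["top"],d["scene"]
P={"key":((247.9,182.1),(231.5,180),148,(-46,30)),"padR":((283.2,186.9),(245.1,171.5),116,(-48,-57)),"padL":((228.7,189.9),(224.3,209.3),65,(-48,83))}
src=[];dst=[]
for n,(a,b,z,l) in P.items():
    pt,ps=plane(t,a,z),plane(s,b,z); print(n,tri(t,a,s,b),pt.round(1),ps.round(1))
    src.append(l);dst.append((pt*.6+ps*.4)[:2])
src=np.array(src,float);dst=np.array(dst)
A=src-src.mean(0);B=dst-dst.mean(0)
yaw=np.arctan2((A[:,0]*B[:,1]-A[:,1]*B[:,0]).sum(),(A*B).sum());R=np.array([[np.cos(yaw),-np.sin(yaw)],[np.sin(yaw),np.cos(yaw)]])
o=dst.mean(0)-R@src.mean(0);print("yaw",yaw,"o",o,"res",(src@R.T+o-dst).round(1).tolist())
# holes / base corners top view check (crop px/5+offset)
for c in((71,250),(678,270),(45,270),(705,294)):
    p=plane(t,(185+c[0]/5,140+c[1]/5),8);print(c,p.round(0),((p[:2]-o)@R).round(1))
for n,l in(("padR0",(-48,-57)),("padR1",(-48,-83)),("key",(-46,30))): print(n,(R@l+o).round(1))
# loose things
for n,uv,z in(("tally",(312,262),12),("penL",(201,254),8),("penR",(248,256),8),("case",(165,237),20),("beaker",(142,190),50)): 
    p=plane(t,uv,z);print(n,p.round(0),((p[:2]-o)@R).round(0))
E
```

```text
key (array([537.63739305, 209.39793151, 144.17643212]), np.float64(1.007330163731519)) [537.2 209.5 148. ] [534.7 213.  148. ]
padR (array([540.0089245 , 120.01953844, 112.78597708]), np.float64(0.08414405763781192)) [539.2 120.2 116. ] [538.1 123.3 116. ]
padL (array([533.59689965, 261.59939607,  61.66145554]), np.float64(1.0788697596215917)) [532.3 261.1  65. ] [532.3 264.5  65. ]
yaw 0.04649601895279692 o [583.91286071 181.8304718 ] res [[0.4, -1.2], [-0.2, 1.2], [-0.2, 0.0]]
(71, 250) [538. 349.   8.] [-37.7 168.7]
(678, 270) [552.   6.   8.] [ -39.7 -173.8]
(45, 270) [526. 362.   8.] [-49.7 182.7]
(705, 294) [540.  -9.   8.] [ -53.1 -189. ]
padR0 [538.6 122.7]
padR1 [539.8  96.7]
key [536.6 209.7]
tally [361.  23.  12.] [-230. -148.]
penL [361. 326.   8.] [-216.  154.]
penR [365. 197.   8.] [-218.   26.]
case [398. 427.  20.] [-174.  254.]
beaker [518. 499.  50.] [-51. 320.]
```

```bash
cat > go.py <<'E'
import sys,numpy as np
from scipy.spatial.transform import Rotation as Ro
from plant import get_obs
# args: sorter x y z(mm) lean(rad): prints dp,rotation from measured pose
x,y,z,a=map(float,sys.argv[1:5]); yaw=.0465; S=Ro.from_euler("z",yaw)
p=S.apply([x,y,0])+[583.9,181.8,z]; R=S*Ro.from_euler("x",a)*Ro.from_euler("xyz",[np.pi,0,np.pi])
o=get_obs(); C=Ro.from_euler("xyz",o["tcp_rot"])
print("target",p.round(1),"dp",(C.inv().apply(p-o["tool_pos"])/1e3).round(4),"rot",(C.inv()*R).as_rotvec().round(3))
l=S.inv().apply(o["tool_pos"]-[583.9,181.8,0]); print("now sorter",l.round(1),"t",o["time"],"F",o["contact_force"].round(1),"w",o["grip_width"])
E
python3 go.py -50 -68 226 0.25; python3 go.py -50 -68 250 0;python3 go.py -50 -68 250 0.25
```

```text
target [537.1 111.5 226. ] dp [-4.770e-01 -2.537e-01  4.000e-04] rot [-0.249  0.044 -0.356]
now sorter [-407.8  336.9  226.1] t 0.1 F [-0.1  0.   0.4] w 91.61634403562638
target [537.1 111.5 250. ] dp [-0.477  -0.2537 -0.0236] rot [-0.001 -0.    -0.358]
now sorter [-407.8  336.9  226.1] t 0.1 F [-0.1  0.   0.4] w 91.61634403562638
target [537.1 111.5 250. ] dp [-0.477  -0.2537 -0.0236] rot [-0.249  0.044 -0.356]
now sorter [-407.8  336.9  226.1] t 0.1 F [-0.1  0.   0.4] w 91.61634403562638
```

```bash
python3 -m pendant '{"dp":[[-0.03,-0.016,-0.01],[-0.08,-0.042,-0.024],[-0.13,-0.069,-0.024],[-0.18,-0.096,-0.024],[-0.23,-0.122,-0.024],[-0.28,-0.149,-0.024],[-0.33,-0.176,-0.024],[-0.37,-0.197,-0.024]],"rotation":[[0,0,-0.03],[0,0,-0.08],[-0.03,0,-0.13],[-0.06,0.01,-0.18],[-0.1,0.02,-0.23],[-0.14,0.03,-0.28],[-0.18,0.04,-0.32],[-0.22,0.044,-0.35]]}' 0 && python3 go.py -50 -68 200 0.25
```

```text
time: 1.1
tool_pos: [454.0, 196.8, 250.6]
tcp_rot: [2.917, -0.004, -3.102]
contact_force: [0.1, 0.8, 0.8]
grip_width: 16.7
finger_force: 0.0
target [537.1 111.5 200. ] dp [-0.0799 -0.0974  0.0292] rot [-0.025 -0.003 -0.007]
now sorter [-129.1   21.   250.6] t 1.1 F [0.1 0.8 0.8] w 16.673660874888206
```

```bash
python3 -m pendant '{"dp":[[-0.03,-0.035,0.01],[-0.06,-0.07,0.02],[-0.075,-0.09,0.026],[-0.08,-0.097,0.029],[-0.08,-0.097,0.029],[-0.08,-0.097,0.029]],"rotation":[[-0.01,0,0],[-0.025,-0.003,-0.007],[-0.025,-0.003,-0.007],[-0.025,-0.003,-0.007],[-0.025,-0.003,-0.007],[-0.025,-0.003,-0.007]]}' && python3 go.py -50 -68 140 0.25; python3 - <<'E'
from plant import vision
import cv2,numpy as np
a=vision.capture("top")["pixels"][120:220,175:345];b=vision.capture("scene")["pixels"][120:250,170:330]
a=cv2.resize(a,None,fx=3,fy=3);b=cv2.resize(b[:100],(480,300))
cv2.imwrite("pics/p1.png",np.vstack([a[:,:480],b])[:,:,::-1])
E
```

```text
time: 1.85
tool_pos: [535.5, 114.9, 201.3]
tcp_rot: [2.893, 0.001, -3.094]
contact_force: [-0.6, -0.4, 0.7]
grip_width: 0.4
finger_force: 0.0
target [537.1 111.5 140. ] dp [-0.0014 -0.0184  0.0586] rot [-0.002  0.     0.001]
now sorter [-51.5 -64.5 201.3] t 1.85 F [-0.6 -0.4  0.7] w 0.4202798313027675
```

View pics/p1.png

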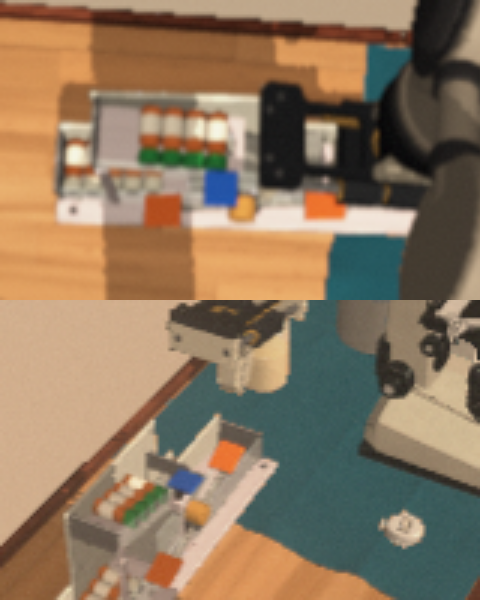

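The gripper hangs above and to the right of the gate, clear of the key, and nothing has moved. Next I descend to the right pad.

```bash
python3 -m pendant '{"dp":[[0,-0.005,0.015],[0,-0.01,0.03],[-0.001,-0.015,0.045],[-0.001,-0.018,0.0586],[-0.001,-0.018,0.0586]],"rotation":[[0,0,0],[0,0,0],[0,0,0],[0,0,0],[0,0,0]]}' && python3 go.py -50 -73 105 0.25;python3 go.py -50 -80 70 0.25
```

```text
time: 2.58
tool_pos: [536.4, 110.8, 137.8]
tcp_rot: [2.893, -0.003, -3.095]
contact_force: [-0.8, 0.6, -0.2]
grip_width: 0.6
finger_force: 0.0
target [537.3 106.6 105. ] dp [-0.0009 -0.0123  0.0308] rot [-0.001 -0.003 -0.001]
now sorter [-50.8 -68.7 137.8] t 2.575 F [-0.8  0.6 -0.2] w 0.6137984859475193
target [537.7  99.6  70. ] dp [-0.001  -0.0277  0.063 ] rot [-0.001 -0.003 -0.001]
now sorter [-50.8 -68.7 137.8] t 2.575 F [-0.8  0.6 -0.2] w 0.6137984859475193
```

```bash
python3 -m pendant '{"dp":[[0,-0.003,0.008],[0,-0.006,0.016],[0,-0.009,0.024],[-0.001,-0.012,0.031],[-0.001,-0.016,0.039],[-0.001,-0.02,0.047],[-0.001,-0.024,0.055],[-0.001,-0.027,0.062]],"rotation":[[0,0,0],[0,0,0],[0,0,0],[0,0,0],[0,0,0],[0,0,0],[0,0,0],[0,0,0]]}' && python3 go.py -50 -80 70 0.25; python3 - <<'E'
from plant import vision
from h import *
c=vision.capture("scene");t=vision.capture("top")
print(blobs(c,(5,190,120),(16,255,255),(180,140,280,245)),blobs(t,(5,190,120),(16,255,255),(190,145,332,205)))
a=cv2.resize(t["pixels"][120:220,175:335],(480,300));b=cv2.resize(c["pixels"][130:230,170:330],(480,300))
cv2.imwrite("pics/p2.png",np.vstack([a,b])[:,:,::-1])
E
```

```text
time: 3.58
tool_pos: [538.5, 99.8, 71.9]
tcp_rot: [2.893, -0.001, -3.095]
contact_force: [0.6, -0.4, -0.0]
grip_width: 0.2
finger_force: 0.0
target [537.7  99.6  70. ] dp [ 0.0009 -0.0007  0.0018] rot [-0.002 -0.    -0.   ]
now sorter [-49.1 -79.8  71.9] t 3.575 F [ 0.6 -0.4 -0. ] w 0.20828907475482858
[([246, 178, 8, 3, 10], array([249.1, 179.4])), ([224, 192, 6, 5, 12], array([225.7, 194.5]))] [([223, 166, 5, 3, 12], array([224.8, 166.8])), ([230, 167, 6, 2, 11], array([232.3, 167.5])), ([237, 167, 5, 3, 13], array([239.3, 168. ])), ([245, 168, 5, 3, 13], array([247. , 168.8])), ([232, 181, 11, 10, 98], array([236.7, 185.5]))]
```

View pics/p2.png

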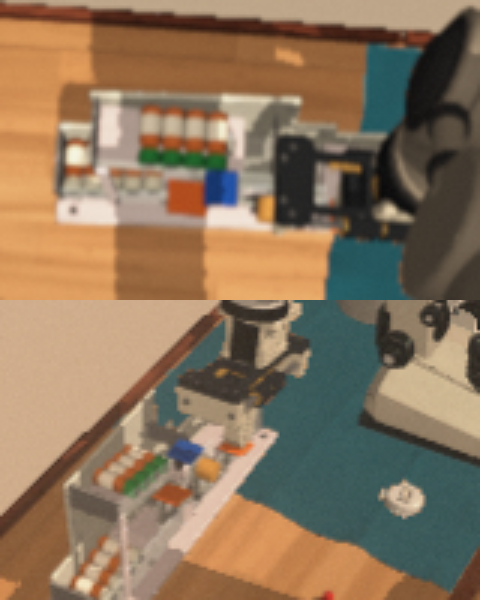

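The left pad is now raised, the brass weight has swung to the right, and the contact force is zero. The gate has tipped, so I retreat straight up and move over the key.

```bash
python3 -m pendant '{"dp":[[0,0.003,-0.012],[0,0.008,-0.03],[0,0.014,-0.055],[0,0.021,-0.085],[0,0.028,-0.112],[0,0.032,-0.126],[0,0.032,-0.126]],"rotation":[[0,0,0],[0,0,0],[0,0,0],[0,0,0],[0,0,0],[0,0,0],[0,0,0]]}' && python3 go.py -50 30 195 0
```

```text
time: 4.55
tool_pos: [539.1, 100.0, 203.8]
tcp_rot: [2.894, 0.002, -3.095]
contact_force: [-0.3, -0.1, -1.5]
grip_width: 0.2
finger_force: 0.0
target [532.6 209.4 195. ] dp [0.0015 0.1041 0.0355] rot [0.248 0.002 0.   ]
now sorter [-48.6 -79.6 203.8] t 4.55 F [-0.3 -0.1 -1.5] w 0.15643802204363755
```

```bash
python3 -m pendant '{"dp":[[0,0.015,0],[0.001,0.045,0.007],[0.001,0.075,0.02],[0.001,0.098,0.03],[0.0015,0.104,0.0355],[0.0015,0.104,0.0355],[0.0015,0.104,0.0355]],"rotation":[[0.04,0,0],[0.1,0,0],[0.16,0.001,0],[0.22,0.002,0],[0.248,0.002,0],[0.248,0.002,0],[0.248,0.002,0]]}' && python3 go.py -50 30 154 0; python3 - <<'E'
from plant import vision
from h import *
c=vision.capture("scene");t=vision.capture("top")
o=blobs(c,(5,190,120),(16,255,255),(180,140,280,245)),blobs(t,(5,190,120),(16,255,255),(190,145,332,205));print(o)
a=cv2.resize(t["pixels"][120:220,175:335],(480,300));b=cv2.resize(c["pixels"][130:230,170:330],(480,300))
cv2.imwrite("pics/p3.png",np.vstack([a,b])[:,:,::-1])
E
```

```text
time: 5.42
tool_pos: [532.2, 208.3, 193.5]
tcp_rot: [3.141, -0.003, -3.096]
contact_force: [-0.6, -1.1, -0.6]
grip_width: 0.9
finger_force: 0.0
target [532.6 209.4 154. ] dp [-0.0006  0.0011  0.0395] rot [ 0.    -0.003 -0.001]
now sorter [-50.4  28.8 193.5] t 5.425 F [-0.6 -1.1 -0.6] w 0.8502217836641619
([([244, 177, 10, 5, 27], array([248.4, 179.3])), ([222, 191, 12, 5, 39], array([227.4, 193. ]))], [([231, 185, 12, 6, 45], array([236. , 187.9]))])
```

View pics/p3.png

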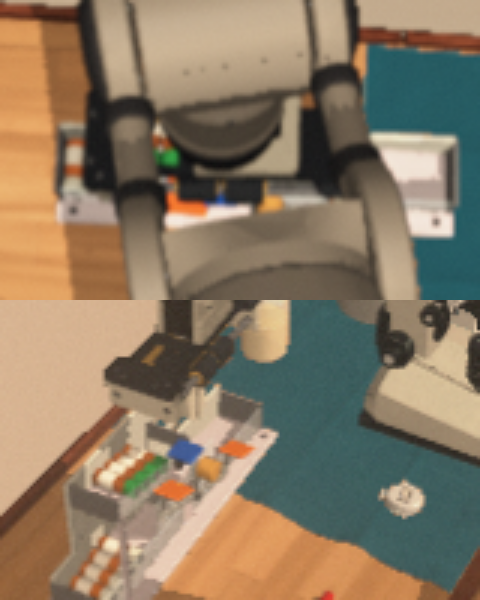

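The gate holds on the right, with both pads visible at (172,490) and (235,450). The fingertips are above the key, so I press it.

```bash
python3 -m pendant '{"dp":[[0,0,0.012],[0,0,0.026],[0,0,0.038],[0,0,0.046],[0,0,0.052],[0,0,0.058],[0,0,0.061],[0,0,0.063]],"rotation":[[0,0,0],[0,0,0],[0,0,0],[0,0,0],[0,0,0],[0,0,0],[0,0,0],[0,0,0]]}' && python3 go.py -50 30 130 0
```

```text
time: 6.52
tool_pos: [531.9, 209.4, 130.9]
tcp_rot: [3.141, -0.002, -3.095]
contact_force: [-3.3, -1.4, 4.3]
grip_width: 0.4
finger_force: 2.0
target [532.6 209.4 130. ] dp [-0.0007  0.      0.0009] rot [ 0.    -0.002  0.   ]
now sorter [-50.7  30.  130.9] t 6.525 F [-3.3 -1.4  4.3] w 0.3579174675713058
```

```bash
for i in 1 2 3; do :; done; python3 -m pendant '{"dp":[[0,0,0.001],[0,0,0.001],[0,0,0.001],[0,0,0.001],[0,0,0.001],[0,0,0.001],[0,0,0.001],[0,0,0.001]],"rotation":[[0,0,0],[0,0,0],[0,0,0],[0,0,0],[0,0,0],[0,0,0],[0,0,0],[0,0,0]]}' ; python3 - <<'E'
from plant import vision
from h import *
c=vision.capture("scene");t=vision.capture("top")
a=cv2.resize(t["pixels"][120:220,175:335],(480,300));b=cv2.resize(c["pixels"][130:230,170:330],(480,300))
cv2.imwrite("pics/p4.png",np.vstack([a,b])[:,:,::-1])
E
```

```text
time: 7.52
tool_pos: [531.9, 209.4, 130.3]
tcp_rot: [3.141, -0.002, -3.095]
contact_force: [-2.9, -0.1, 5.3]
grip_width: 0.5
finger_force: 2.8
```

View pics/p4.png

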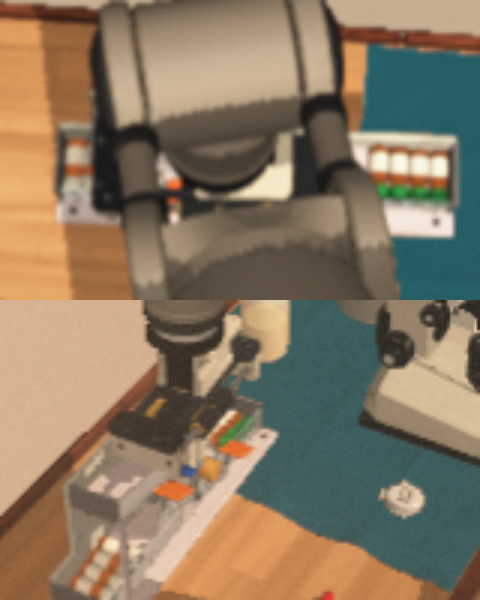

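The top view shows four green caps in the right lane at (380–445, 190), and the ramp is empty. I hold the key briefly longer, then release it.

```bash
python3 -m pendant '{"dp":[[0,0,0],[0,0,0],[0,0,0],[0,0,0],[0,0,0],[0,0,0],[0,0,0],[0,0,0]],"rotation":[[0,0,0],[0,0,0],[0,0,0],[0,0,0],[0,0,0],[0,0,0],[0,0,0],[0,0,0]]}' && python3 -m pendant '{"dp":[[0,0,-0.006],[0,0,-0.014],[0,0,-0.024],[0,0,-0.045],[0,0,-0.075],[0,0,-0.11],[0,0,-0.12],[0,0,-0.12]],"rotation":[[0,0,0],[0,0,0],[0,0,0],[0,0,0],[0,0,0],[0,0,0],[0,0,0],[0,0,0]]}' && python3 -m pendant '{"dp":[[0.03,0,0],[0.08,0,0],[0.12,0,0],[0.15,0,0],[0.15,0,0],[0.15,0,0]],"rotation":[[0,0,0],[0,0,0],[0,0,0],[0,0,0],[0,0,0],[0,0,0]]}';python3 - <<'E'
from plant import vision
from h import *
c=vision.capture("scene");t=vision.capture("top")
a=cv2.resize(t["pixels"][120:220,175:335],(480,300));b=cv2.resize(c["pixels"][130:230,170:330],(480,300))
cv2.imwrite("pics/p5.png",np.vstack([a,b])[:,:,::-1])
u=blobs(c,(105,120,60),(128,255,255),(180,150,270,245));print(u)
E
```

```text
time: 8.62
tool_pos: [531.9, 209.4, 130.3]
tcp_rot: [3.141, -0.002, -3.095]
contact_force: [-3.2, -0.3, 5.6]
grip_width: 0.3
finger_force: 2.8
time: 9.62
tool_pos: [532.3, 209.4, 249.8]
tcp_rot: [3.141, -0.001, -3.095]
contact_force: [0.1, -0.3, -0.1]
grip_width: 0.4
finger_force: 0.0
time: 10.38
tool_pos: [382.8, 202.3, 249.5]
tcp_rot: [3.142, -0.003, -3.095]
contact_force: [-0.1, 0.9, -0.2]
grip_width: 0.6
finger_force: 0.0
[]
```

View pics/p5.png

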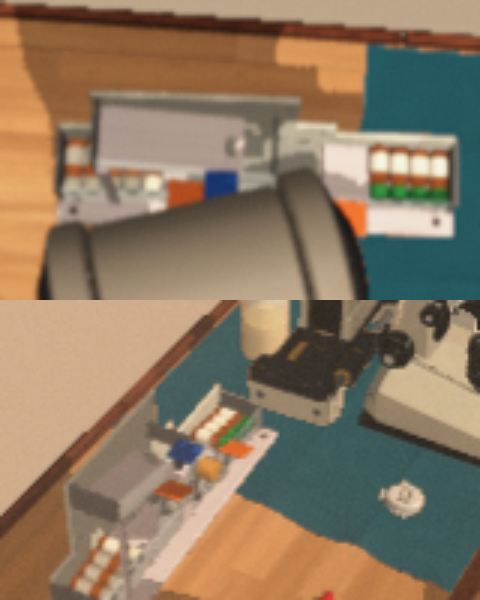

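The ramp is empty and the four green vials are in the right lane. The key is back up at (185,450), the gate still slopes right, the left lane is unchanged and the arm is clear of everything.

```bash
python3 -c "
from plant import workorder; print(workorder.close_job())"
```

```text
the job is handed in; nothing more can be done
None
```

The job is handed in: the gate slopes to the right, all four green-capped vials are in the right lane, the key is back up, and the final pictures show the left lane unchanged and the arm clear.

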